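Snap the T-handle back into the plunger cutter

TASK

The spring-plunger pastry cutter has come back from the wash with its T-handle off: pinch the handle's spring button in flush, lead it down into the socket of the cutter, and push the handle home until the button pops out into the cross hole. Then lift the cutter by the handle well clear of the worktop to be sure that it holds, set it down again on the worktop and let go. Do not force anything, and leave the other things where they are.

Things in the scene. Friction and masses are not known exactly. Their poses are not given: they have to be found in the camera images.
- cutter: Loose plain metal pastry cutter (0.6 to 0.78 kg) with a sprung plunger, standing on the worktop on its round cutting skirt: 96 mm across (99 mm at the rolled edge), cover 27 mm high, and a square socket rising through the middle of the cover. Origin at the centre of the underside, z up.
- socket_mouth (a point): Centre of the socket's open top, 56 mm above the worktop at rest, axes as cutter. Socket 25.5 mm square inside, walls 6 mm (37.5 mm square outside), rim flat, 28.5 mm deep. An 11.5 mm round hole is drilled through both walls across y, centred 15 mm below the rim; the walls across x have none. The handle goes in with its button towards +y or -y, either will do.
- plunger (a joint): How far the socket has sunk into the cutter (m): 0 up, 0.012 bottomed. A spring holds it up: it starts to sink at a push of about 5 N on the handle and bottoms at about 16 N. The button's rubbing drags it down some millimetres, differing each time, before the handle slides home in it, so where the snap comes is felt, not measured.
- handle_mid (a point): Middle of the loose T-handle (0.18 kg, 56 mm tall) that stands upright on its foot: on its axis, 28 mm above the foot, z up. A square steel spigot 24 x 24 mm with 1.5 mm chamfers round the foot, bare up to 38 mm. Fully home, the foot stands on the socket's floor and this point is 0.5 mm below socket_mouth (up to 2 mm above it when the handle is pulled up).
- grip_mid (a point): Middle of the wooden grip bar across the top of the T-handle, 47 mm above its foot: 92 mm along x, 22.5 mm along y, 18 mm high. Same axes as handle_mid.
- button_root (a point): Where the spring button comes out of the spigot: middle of its +y face, 13 mm above the foot; y points out. The button is 10 mm in diameter, its end flat with rounded edges, and sticks out 8 mm. A pinch along y with the finger ends 13 to 15 mm above the foot pushes it flush but leaves its lower half free: when the finger ends meet the rim of the socket, the button is under the rim and may be let go.
- button (a joint): How far the button is pushed in (m): 0 out, 0.008 flush. Its spring gives 5.6 N at first, 11 N at flush. In the socket it rubs on the wall at about 0.0065 and goes back to about 0 when it pops into the hole. A button not pressed is stopped by the socket's rim, square on, and no push will take it in.
- ring_cutter: Bystander: loose plain metal ring, 48 mm diameter, 38 mm tall; origin at the centre of its underside.
- nozzle: Bystander: loose piping nozzle, 27 mm diameter, 40 mm tall, on its wide end; origin at the centre of its underside.
- jam_jar: Bystander: loose jar, 69 mm diameter, 99 mm tall; origin at the centre of its underside.
Mind the look-alikes: they are no part of the job. Leave any red look-alike of the cutter alone.

How it is judged:
By the outcome, as a careful person would: the job done as asked, in the order asked, and still so for the second after the job is handed in, with the robot touching nothing.
It also fails if it takes over 59 s, if anything falls off the work surface, if the arm or the gripper's body presses on something with over 40 N, if the wrist force passes 120 N, or if a joint passes its speed limit or range.

ROBOT

A 6-joint arm with a two-finger parallel gripper is mounted at the origin on a cart in front of the work surface, level with it; the furniture and walls round the work are solid. World frame = base frame: x ahead of the robot, y to its left, z up, the work surface at z = 0. Lengths are in m, angles in rad, forces in N, time in s.
With the tool pointing down it reaches from about 0.325 to 1 m from the base axis. Payload 5.1 kg.
Tool frame: the origin (TCP) lies midway between the tips of the shut fingers; the grasp point (between the pads) lies 19 mm behind it; z points along the fingers, x is the direction in which the jaws open and shut, and the axes are right-handed (so a half turn about z gives the same grasp; the last joint's range is limited). The gripper opens to 85 mm and grips with 20 to 120 N. Pads are 22 mm wide; open, the fingers measure 114 mm over their backs; the gripper's body (76 mm by 85 mm) begins 54 mm behind the grasp point. The pads swing forward as they close: fully open they stand 13 mm farther back than shut.
Start: joints at [1.061, 0.124, 1.65, -0, 1.367, -0.083], TCP at [0.269, 0.592, 0.231] pointing down, gripper open.
Joint ranges: [-2.61, 2.61], [-1.02, 2.33], [0.03, 2.71], [-1.35, 4.49], [0.32, 2.68], [-2.91, 2.91]. Speed limits (rad/s): [2.57, 2.57, 3.14, 3.14, 3.14, 3.14].

INTERFACE

Orientations are given as a unit quaternion [w, x, y, z].
In Python, from workcell import env, optics gives the robot as it stands. Calls block until the motion is done:
- env.reach(position, orientation): joint-space move of the TCP to a pose.
- env.move_l(position, max_speed=0.15, rot=None, force_limit=None): straight line of the TCP; rot=None keeps the orientation; max_speed is the mean speed in m/s. With force_limit (N) it stops when the force on the tool has changed by that much, and returns True; else False.
- env.move_joints(angles): joint-space move.
- env.ungrasp() and env.gripper_close(newtons=None): open the fingers fully, or close them until they stop; newtons is the grip in N (None keeps the last).
- env.hold(seconds).
- env.ik(position, orientation): joint angles nearest the present ones, or None.
- optics.camera(name): name is "scene" or "top" or "wrist"; returns a dict with "image" (480x640x3 uint8, red, green, blue), "range_z" (480x640 float32, m along the optical axis (not along the pixel's ray), 0 where there is no reading), "K" (3x3 intrinsics, pixels), "D" ([k1, k2, p1, p2, k3] as OpenCV has them; the pictures are not rectified), "R" (3x3) and "t" (3): a world point X has camera coordinates R X + t. Camera axes: x right, y down, z forward; pixel columns grow to the right and rows downward; lengths in m; the calibration is good to about 2 mm. A picture is of the moment at which its call begins.
A pose or a line that the arm cannot do raises env.PlanningError and nothing moves.
- env.hand_in(): hands the job in, once; it reports no verdict.
Readings, each from a call of its own:
- env.get_time(): time.
- env.get_joints(): joint angles.
- env.get_dq(): joint speeds.
- env.get_joint_torque(): joint torques, N m.
- env.get_position(): TCP position.
- env.get_eef_rot(): TCP orientation.
- env.get_force(): force on the tool from outside, world axes, zero at the start.
- env.get_wrist_torque(): the same for the moment, N m.
- env.get_opening(): finger opening in m.
Only numpy, scipy, OpenCV 4.12 (cv2) and the standard library are available. Lean on these libraries where they do the work, as an engineer would, in place of code of your own. Each camera call takes 0.05 s, during which the arm holds its last target.

## Working session

There is one attempt and no reset: what is moved stays moved. The work goes in short steps, each a Python script; the robot and the scene stay as the last script left them, time stands still between calls to the robot, and variables do not carry over. Pictures are saved under pics/ and viewed, and the job is handed in when it is done.

```bash
ls; mkdir -p pics
python3 - <<'E'
from workcell import env, optics
import cv2
for n in ["scene","top","wrist"]:
    c=optics.camera(n); cv2.imwrite(f"pics/{n}0.png",c["image"][:,:,::-1]); import numpy as np
    np.savez(f"pics/{n}0.npz",**c)
    print(n,c["K"].tolist(),c["D"],(-c["R"].T@c["t"]).round(3))
print(env.get_time(),env.get_opening(),env.get_force(), env.get_eef_rot())
E
```

```text
pics
scene [[563.3322825530985, 0.0, 318.1449358376265], [0.0, 563.3322825530985, 235.62646476229867], [0.0, 0.0, 1.0]] [-0.00681267  0.          0.          0.          0.        ] [-0.242  1.141  0.663]
top [[533.7836494790356, 0.0, 314.6314032925037], [0.0, 533.7836494790356, 240.89448096633274], [0.0, 0.0, 1.0]] [-0.00106971  0.          0.          0.          0.        ] [ 0.05  -0.067  1.571]
wrist [[339.8212427087301, 0.0, 321.55994388627875], [0.0, 339.8212427087301, 237.31340557764022], [0.0, 0.0, 1.0]] [-0.05295445  0.          0.          0.          0.        ] [0.194 0.626 0.372]
0.15 0.0853812494799877 [-0.15359959  0.02881299 -0.56933397] [ 3.86997988e-04  8.40824295e-01  5.41307558e-01 -6.94432560e-04]
```

View pics/scene0.png

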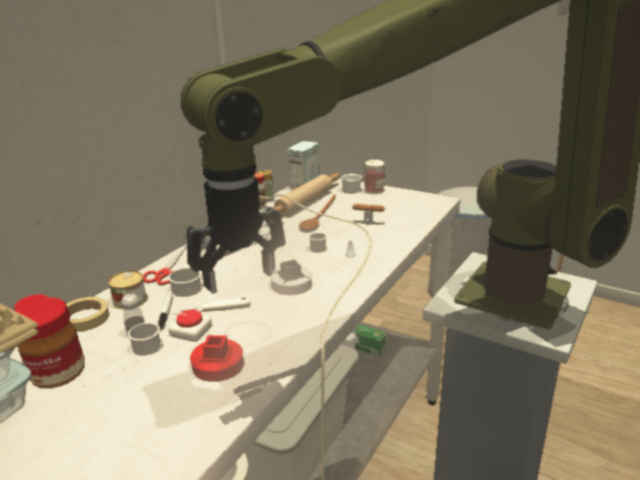

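View pics/top0.png

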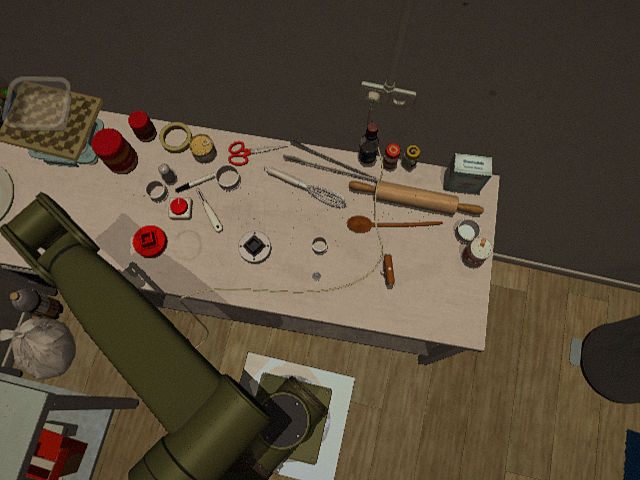

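View pics/wrist0.png

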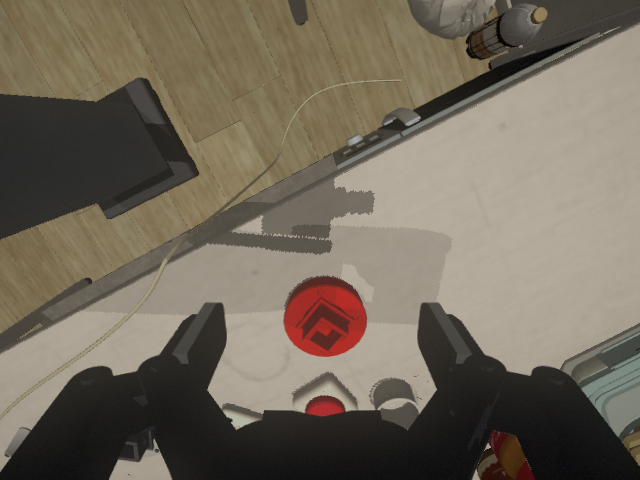

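```bash
cat > h.py <<'E'
import numpy as np, cv2
def load(n): 
    d=np.load(n); return {k:d[k] for k in d.files}
def ray(c,uv):
    p=cv2.undistortPoints(np.array([[uv]],float),c["K"],c["D"])[0,0]
    d=c["R"].T@np.array([p[0],p[1],1.]); return -c["R"].T@c["t"],d
def onz(c,uv,z):
    o,d=ray(c,uv); return o+d*(z-o[2])/d[2]
def proj(c,X):
    X=np.atleast_2d(np.array(X,float)); return cv2.projectPoints(X,cv2.Rodrigues(c["R"])[0],c["t"],c["K"],c["D"])[0][:,0]
def crop(c,u0,v0,u1,v1,s,fn):
    im=c["image"][v0:v1,u0:u1,::-1]; cv2.imwrite(fn,cv2.resize(im,None,fx=s,fy=s,interpolation=cv2.INTER_CUBIC))
E
python3 - <<'E'
from h import *
c=load("pics/top0.npz"); crop(c,220,220,420,320,4,"pics/topc.png")
print("cutter",onz(c,(255,245),.056),"handle",onz(c,(389,270),.056),"nozzle",onz(c,(316,276),.04),"ring",onz(c,(319,244),.038),"jar",onz(c,(467,231),.1),onz(c,(481,245),.1))
s=load("pics/scene0.npz"); crop(s,260,190,400,300,5,"pics/scenec.png")
print("cutter",onz(s,(290,266),.056),"handle",onz(s,(369,207),.056))
E
```

```text
cutter [0.44794855 0.21413709 0.056     ] handle [ 0.46374357 -0.18669278  0.056     ] nozzle [0.40124568 0.01750344 0.04      ] ring [0.49953792 0.03135797 0.038     ] jar [ 0.61748864 -0.38099263  0.1       ] [ 0.5846753  -0.42637335  0.1       ]
cutter [0.4474531  0.22940971 0.056     ] handle [ 0.46116897 -0.17481652  0.056     ]
```

View pics/topc.png

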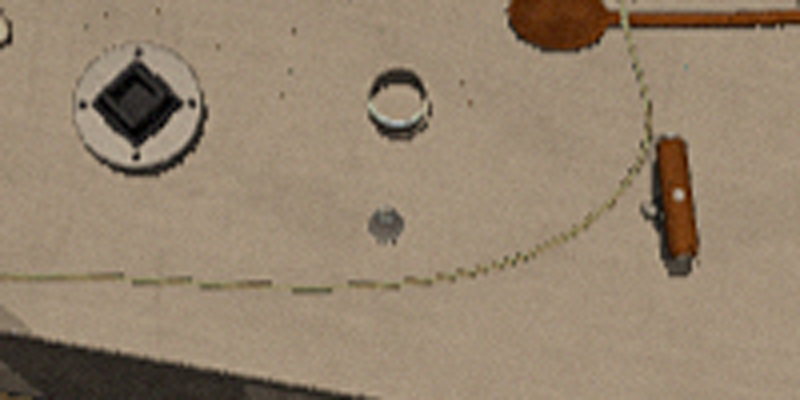

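View pics/scenec.png

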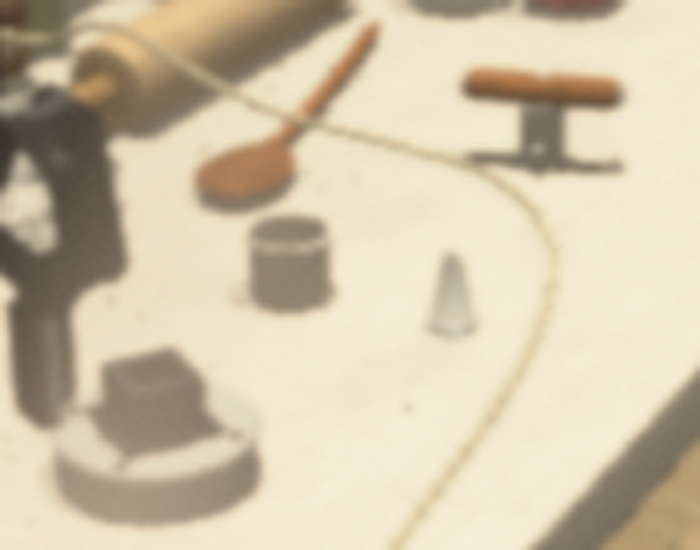

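Run:
```python
from h import *
from scipy.spatial.transform import Rotation as R
c=load("pics/wrist0.npz")
q=[3.86997988e-04,8.40824295e-01,5.41307558e-01,-6.94432560e-04]
Rt=R.from_quat(q[1:]+q[:1]).as_matrix(); p=np.array([.269,.592,.231])
print(Rt.round(3)); print("cam in tool",Rt.T@(-c["R"].T@c["t"]-p)); print("cam axes in tool (cols)\n",(Rt.T@c["R"].T).round(3))
t=load("pics/top0.npz")
# bar mask & axis
im=t["image"].astype(int); 
m=((im[:,:,0]-im[:,:,2]>60)).astype(np.uint8); m[:, :380]=0; m[:250]=0; m[290:]=0; m[:,400:]=0
cn=max(cv2.findContours(m,0,1)[0],key=cv2.contourArea); r=cv2.minAreaRect(cn); print(r)
b=cv2.boxPoints(r); print(np.array([onz(t,x,.056) for x in b]).round(4)); ctr=onz(t,r[0],.054); print("ctr",ctr)
# cutter cover 
g=im.mean(2); print(g[205+15:275,255].round())
```

```text
[[ 0.414  0.91  -0.001]
 [ 0.91  -0.414 -0.001]
 [-0.002 -0.    -1.   ]]
cam in tool [ 3.20592115e-05 -8.25524465e-02 -1.41164301e-01]
cam axes in tool (cols)
 [[ 1.     0.    -0.   ]
 [-0.     0.947  0.32 ]
 [ 0.    -0.32   0.947]]
((388.90777587890625, 268.7615661621094), (28.279918670654297, 6.573841094970703), 82.87498474121094)
[[ 0.5045 -0.1635  0.056 ]
 [ 0.5114 -0.1817  0.056 ]
 [ 0.4307 -0.2076  0.056 ]
 [ 0.424  -0.1896  0.056 ]]
ctr [ 0.4678894  -0.18588103  0.054     ]
[137. 136. 135. 137. 133. 136. 136. 139. 136. 142. 132. 143. 104.  94.
 142.  97.  24.  38.  53.  29.   4.  23.  47.  52.  46.  42.  45.  54.
  53.  34.  13.   6.   5.  19.  31.  29. 125. 165. 157. 160. 168. 111.
  37.  35. 118. 142. 141. 138. 141. 140. 139. 138. 141. 145. 148.]
```

```bash
cat >> h.py <<'E'
from scipy.spatial.transform import Rotation as Rr
CY,CZ=-0.08255,-0.14116; TIL=np.arctan2(.32,.947)
def q4(M): 
    q=Rr.from_matrix(M).as_quat(); return [q[3],q[0],q[1],q[2]]
def toolR(xdir_yaw,tilt=0):
    """tool down, x at yaw (world); y = z x x; tilt rotates about tool x so that camera (at -y) looks more horizontal"""
    x=np.array([np.cos(xdir_yaw),np.sin(xdir_yaw),0]); z=np.array([0,0,-1.]); y=np.cross(z,x)
    M=np.stack([x,y,z],1); return M@Rr.from_euler('x',-tilt).as_matrix()
def viewpose(target,xyaw,elev,dist):
    """camera axis elev below horizontal"""
    M=toolR(xyaw,(np.pi/2-TIL)-elev)
    ax=M@np.array([0,.32,.947]); ax/=np.linalg.norm(ax)
    cam=np.array(target)-ax*dist
    return cam-M@np.array([0,CY,CZ]),q4(M),M
E
python3 - <<'E'
from h import *
from workcell import env,optics
p,q,M=viewpose([.448,.22,.04],0.0,np.radians(45),.27)
print(p,M.round(2),env.ik(p,q))
E
```

```text
[0.448      0.27432377 0.14101645] [[ 1.    0.    0.  ]
 [ 0.   -0.9  -0.44]
 [ 0.    0.44 -0.9 ]] [ 0.6348      0.11353052  1.86997871 -0.36790718  1.45196824  0.73352127]
```

Run:
```python
from h import *
from workcell import env,optics
p,q,M=viewpose([.448,.22,.04],0.0,np.radians(45),.27)
env.reach(p,q)
c=optics.camera("wrist"); np.savez("pics/w1.npz",**c); cv2.imwrite("pics/w1.png",c["image"][:,:,::-1])
print(env.get_time(), proj(c,[.448,.22,.04]))
t=optics.camera("top"); np.savez("pics/top1.npz",**t)
```

```text
1.5833 [[321.20315033 238.17671678]]
```

View pics/w1.png

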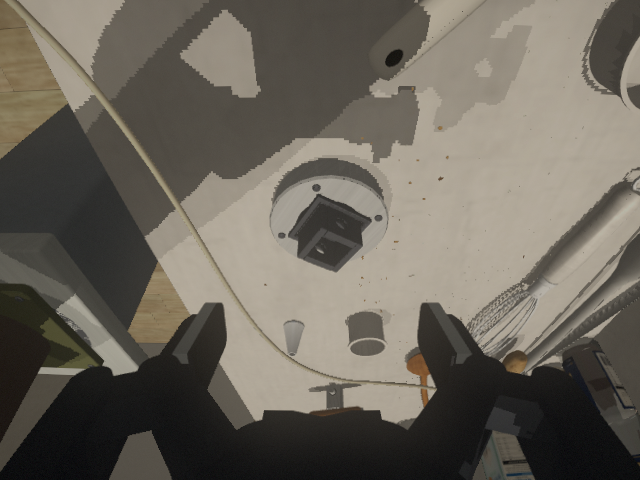

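Run:
```python
from h import *
c=load("pics/w1.npz"); c["image"]=np.clip(c["image"].astype(float)*1.8,0,255).astype(np.uint8); crop(c,265,150,395,280,6,"pics/w1c.png")
im=cv2.imread("pics/w1c.png"); im=cv2.resize(im,(600,600)); cv2.imwrite("pics/w1c.png",im)
```

```text
(no output)
```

View pics/w1c.png

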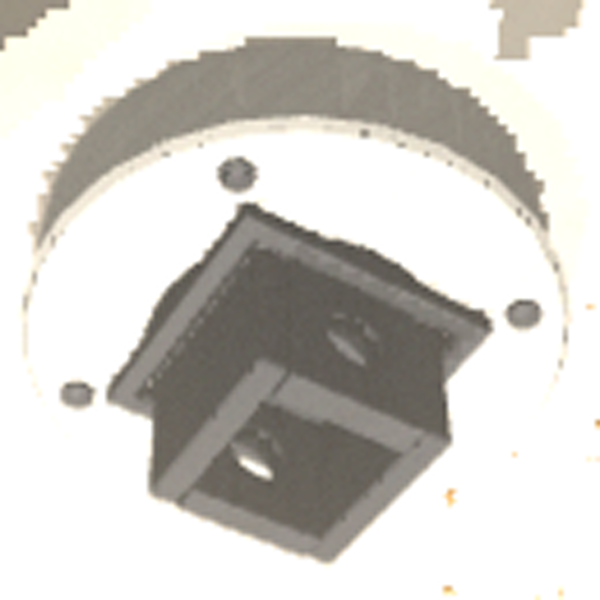

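Run:
```python
from h import *
c=load("pics/w1.npz"); s=600/130
P=np.array([onz(c,(265+u/s,150+v/s),.056) for u,v in [(265,361),(450,440),(328,561),(152,492)]])[:,:2]
print(P.round(4),P.mean(0).round(4)); e=np.roll(P,-1,0)-P; print(np.linalg.norm(e,axis=1), np.degrees(np.arctan2(e[:,1],e[:,0])))
n=(P[0]+P[1])/2-(P[2]+P[3])/2; print("hole axis yaw",np.degrees(np.arctan2(n[1],n[0])))
# top view rim via dark mask (arm gone?)
t=load("pics/top1.npz"); crop(t,215,205,415,305,4,"pics/top1c.png")
```

```text
[[0.4488 0.2461]
 [0.479  0.2284]
 [0.4601 0.1975]
 [0.4299 0.2158]] [0.4545 0.2219]
[0.03498363 0.03622569 0.03531268 0.03575304] [ -30.38989893 -121.44021235  148.8308383    58.02367   ]
hole axis yaw 58.29348903267088
```

View pics/top1c.png

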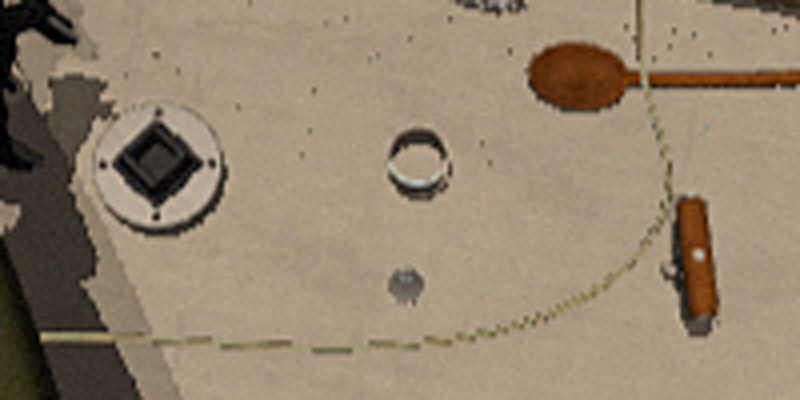

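Run:
```python
from h import *
c=load("pics/w1.npz"); s=600/130
for n,(u,v) in dict(rim1=(360,400),rim2=(210,425),rim3=(390,500),rim4=(240,525),cover=(120,280),cover2=(450,270),table=(560,560)).items():
    u,v=265+u/s,150+v/s; z=c["range_z"][int(round(v)),int(round(u))]
    o,d=ray(c,(u,v)); print(n,z,(o+d*z).round(4))
t=load("pics/top1.npz")
for n,(u,v) in dict(cover=(110,190),cover2=(190,120),bar=(690,230),bar2=(705,290),tab=(300,250)).items():
    u,v=215+u/4,205+v/4; z=t["range_z"][int(round(v)),int(round(u))]; o,d=ray(t,(u,v)); print(n,(o+d*z).round(4))
```

```text
rim1 0.24983974 [0.464  0.2367 0.0552]
rim2 0.25497022 [0.4399 0.2302 0.0543]
rim3 0.26701874 [0.4702 0.2126 0.055 ]
rim4 0.27008504 [0.4446 0.2072 0.056 ]
cover 0.26979786 [0.424  0.2373 0.0263]
cover2 0.2671919 [0.4805 0.2402 0.0272]
table 0.3658341 [ 0.5184  0.1286 -0.0006]
cover [0.4245 0.2502 0.0258]
cover2 [0.4916 0.2057 0.0264]
bar [ 0.4861 -0.1784  0.0519]
bar2 [ 0.444  -0.1976  0.0529]
tab [0.4181 0.1025 0.    ]
```

Run:
```python
from h import *
from workcell import env,optics
for y in (108,-72):
    a=env.ik([.468,-.186,.014],q4(toolR(np.radians(y)))); b=env.ik([.4545,.222,.05],q4(toolR(np.radians(y-50))))
    print(y,a,b)
# overhead views of cutter, camera above with target near centre
for i,y in enumerate((58.3-90,58.3)):
    p,q,M=viewpose([.4545,.222,.05],np.radians(y),np.pi/2-TIL,.25)
    try:
        env.reach(p,q)
    except env.PlanningError as e: print("x",y,e); continue
    c=optics.camera("wrist"); np.savez(f"pics/w2{i}.npz",**c); crop(c,240,160,400,320,4,f"pics/w2{i}.png")
    print(env.get_time(),env.get_position(),proj(c,[.4545,.222,.056]))
```

```text
108 [-4.84928164e-01  4.90246199e-02  2.13089032e+00 -4.44089210e-16
  9.61677709e-01 -2.36988376e+00] [ 3.48198262e-01 -4.69590577e-03  2.11254203e+00 -4.44089210e-16
  1.03374653e+00 -6.64092704e-01]
-72 [-4.84928164e-01  4.90246199e-02  2.13089032e+00 -4.44089210e-16
  9.61677709e-01  7.71708898e-01] [ 3.48198262e-01 -4.69590577e-03  2.11254203e+00 -4.44089210e-16
  1.03374653e+00  2.47749995e+00]
2.125 [0.45330104 0.21998955 0.14626968] [[320.85100613 239.34676872]]
3.575 [0.45647457 0.22120493 0.14542587] [[319.88847049 240.78993333]]
```

Run:
```python
import cv2,numpy as np
a=cv2.imread("pics/w20.png");b=cv2.imread("pics/w21.png"); cat=np.hstack([a,b]); cat=np.clip(cat*1.6,0,255).astype(np.uint8)
cat=cv2.resize(cat,(800,400)); cv2.imwrite("pics/w2cat.png",cat)
```

```text
(no output)
```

View pics/w2cat.png

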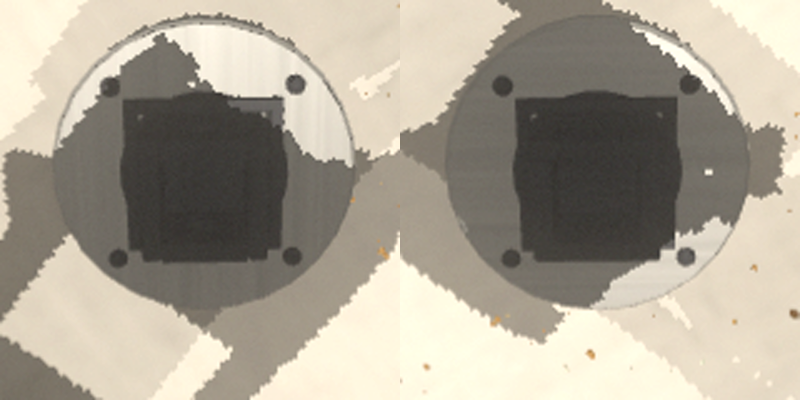

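```bash
cat >> h.py <<'E'
def cloud(c,u0,v0,u1,v1):
    uu,vv=np.meshgrid(np.arange(u0,u1),np.arange(v0,v1)); z=c["range_z"][v0:v1,u0:u1]
    p=cv2.undistortPoints(np.stack([uu,vv],-1).reshape(-1,1,2).astype(float),c["K"],c["D"])[:,0]
    X=np.c_[p,np.ones(len(p))]*z.reshape(-1,1); return (X-c["t"])@c["R"], z.ravel()>0
E
python3 - <<'E'
from h import *
for n in ("w20","w21"):
    c=load(f"pics/{n}.npz"); X,ok=cloud(c,240,160,400,320)
    z=X[:,2]; top=ok&(z>.05)&(z<.062); cov=ok&(z>.022)&(z<.031)
    print(n,"rim z",np.median(z[top]),top.sum(),"cover z",np.median(z[cov]))
    m=top.reshape(160,160).astype(np.uint8)
    cn=max(cv2.findContours(m,0,1)[0],key=cv2.contourArea)
    W=np.array([onz(c,(240+p[0][0],160+p[0][1]),.056)[:2] for p in cn]).astype(np.float32)*1000
    r=cv2.minAreaRect(W); print("rim outer",r)
    m2=cv2.bitwise_not(m*255)//255; 
    lab=cv2.connectedComponents(m2,connectivity=4)[1]; k=lab[80,80]
    # inner hole
    cc=cv2.findContours((lab==k).astype(np.uint8),0,1)[0]; ci=max(cc,key=cv2.contourArea)
    W=np.array([onz(c,(240+p[0][0],160+p[0][1]),.056)[:2] for p in ci]).astype(np.float32)*1000
    print("inner",cv2.minAreaRect(W))
    m3=(ok&(z>.02)).reshape(160,160).astype(np.uint8); co=max(cv2.findContours(m3,0,1)[0],key=cv2.contourArea)
    im=np.clip(c["image"][160:320,240:400,::-1].astype(float)*3.5,0,255).astype(np.uint8); im=cv2.resize(im,(560,560)); cv2.imwrite(f"pics/{n}b.png",im)
    W=np.array([onz(c,(240+p[0][0],160+p[0][1]),.027)[:2] for p in co]).astype(np.float32)*1000
    print("cover circ",cv2.minEnclosingCircle(W), cv2.fitEllipse(W))
E
```

```text
w20 rim z 0.055176296546955376 1515 cover z 0.02674346051607722
rim outer ((454.4299621582031, 221.78977966308594), (38.343116760253906, 37.129234313964844), 58.35638427734375)
inner ((454.3143615722656, 221.91909790039062), (23.298168182373047, 25.49386215209961), 60.16667938232422)
cover circ ((454.3846740722656, 221.36859130859375), 49.021366119384766) ((454.386962890625, 221.40077209472656), (96.94168853759766, 97.02194213867188), 27.098508834838867)
w21 rim z 0.05530525025326043 1545 cover z 0.026798351054925618
rim outer ((453.0561218261719, 221.35411071777344), (37.466434478759766, 38.104732513427734), 58.395992279052734)
inner ((453.1332702636719, 221.31251525878906), (24.652591705322266, 23.631118774414062), 58.40101623535156)
cover circ ((453.4703063964844, 221.13328552246094), 49.0598258972168) ((453.4073791503906, 221.14111328125), (97.03895568847656, 97.14700317382812), 70.80968475341797)
```

View pics/w20b.png

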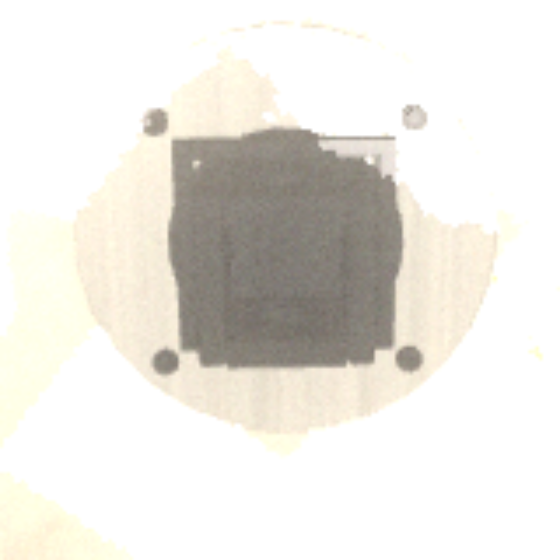

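Run:
```python
from h import *
from workcell import env,optics
p,q,M=viewpose([.468,-.186,.05],np.radians(108),np.pi/2-TIL,.25)
env.reach(p,q); print(p,env.get_position())
c=optics.camera("wrist"); np.savez("pics/w3.npz",**c); cv2.imwrite("pics/w3.png",c["image"][:,:,::-1]); print(env.get_time())
X,ok=cloud(c,200,120,440,360); z=X[:,2]
m=(ok&(z>.045)&(z<.065)).reshape(240,240).astype(np.uint8); print(np.median(z[m.ravel()>0]),np.percentile(z[m.ravel()>0],95))
cn=max(cv2.findContours(m,0,1)[0],key=cv2.contourArea)
W=np.array([onz(c,(200+p[0][0],120+p[0][1]),.049)[:2] for p in cn]).astype(np.float32)*1000
r=cv2.minAreaRect(W); print(r)
```

```text
[ 0.47039508 -0.18522179  0.14568369] [ 0.47050001 -0.18478706  0.14566401]
5.125
0.054625367419788184 0.05628460297522631
((471.56524658203125, -187.55685424804688), (96.48530578613281, 22.365144729614258), 17.79991340637207)
```

View pics/w3.png

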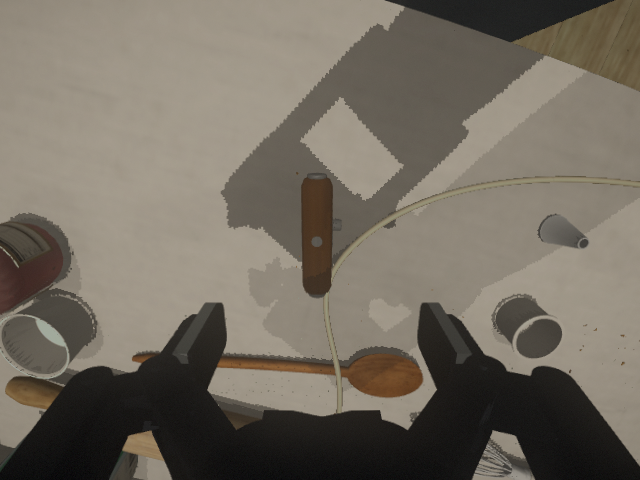

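Run:
```python
from h import *
c=load("pics/w3.npz")
im=c["image"][225:260,300:335].astype(float); m=(im.min(2)>110).astype(np.uint8)
n,l,st,ce=cv2.connectedComponentsWithStats(m); print(st,ce)
i=1+np.argmin([np.hypot(*(ce[k]-[17,17])) for k in range(1,n)]); uv=ce[i]+[300,225]; P=onz(c,uv,.056); print(uv,P)
yaw=np.radians(17.9); ty=np.array([np.sin(yaw+np.pi/2),-np.cos(yaw+np.pi/2)]); tx=np.array([np.cos(yaw+np.pi/2),np.sin(yaw+np.pi/2)])
print("corrected",P[:2]+.00094*ty+.00014*tx)
# button & bar ends along axis
crop(c,280,160,370,310,4,"pics/w3c.png")
```

```text
[[   0    0   35   35 1225]] [[17. 17.]]Traceback (most recent call last):
  File "<stdin>", line 5, in <module>
    return _wrapfunc(a, 'argmin', axis=axis, out=out, **kwds)
    return _wrapit(obj, method, *args, **kwds)
    result = getattr(arr, method)(*args, **kwds)
ValueError: attempt to get argmin of an empty sequence
```

Run:
```python
from h import *
c=load("pics/w3.npz")
im=c["image"][225:260,303:331].astype(float); m=((im[:,:,2]>75)).astype(np.uint8)
n,l,st,ce=cv2.connectedComponentsWithStats(m); print(st,ce, im.max((0,1)))
crop(c,280,160,370,310,4,"pics/w3c.png")
for uv in [(316.5,241.5)]:
    P=onz(c,uv,.056); yaw=np.radians(17.9+90); ty=np.array([np.sin(yaw),-np.cos(yaw)]); tx=np.array([np.cos(yaw),np.sin(yaw)])
    print(P,"corrected",P[:2]+.00094*ty+.00014*tx)
```

```text
[[  0   0  28  35 906]
 [  9  12  10   9  74]] [[13.50883002 17.06732892]
 [13.39189189 16.17567568]] [93. 89. 82.]
[ 0.47086844 -0.18765765  0.056     ] corrected [ 0.4717199  -0.18723551]
```

View pics/w3c.png

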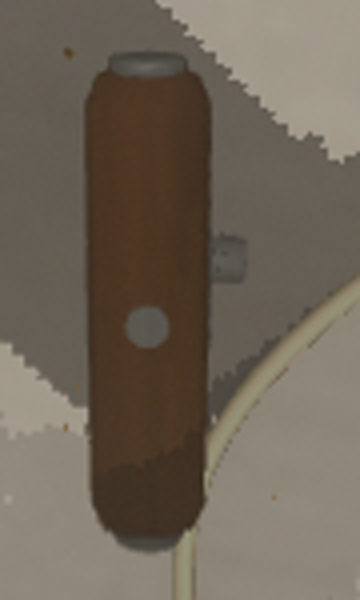

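```bash
cat >> h.py <<'E'
H=np.array([.4718,-.1873]); YH=np.radians(17.85+90)
C=np.array([.4540,.2210]); YC=np.radians(58.38)
E
python3 - <<'E'
from h import *
from workcell import env,optics
q=q4(toolR(YH)); tx=np.array([np.cos(YH),np.sin(YH)]); g=H+.004*tx
env.reach([*g,.09],q); print(env.get_position(),env.get_force())
print(env.move_l([*g,.014],max_speed=.08,force_limit=6)); print(env.get_time(),env.get_position(),env.get_force())
env.gripper_close(50); print(env.get_opening(),env.get_position(),env.get_force())
for n in("scene","wrist"):
    c=optics.camera(n); np.savez(f"pics/g{n}.npz",**c)
    if n=="scene": crop(c,320,170,420,245,8,"pics/gs.png")
    else: crop(c,220,160,440,380,2.7,"pics/gw.png")
print(env.get_time())
E
```

```text
[ 0.46949792 -0.18219928  0.08864975] [ 0.07317024 -0.2396117   0.72691709]
False
6.5583 [ 0.47109853 -0.18374827  0.01457865] [-0.42631774 -0.19292631 -0.37973635]
0.022945304234819504 [ 0.47160684 -0.18443034  0.01507492] [ 0.41334928 -4.17015111  4.2907744 ]
7.2417
```

View pics/gs.png

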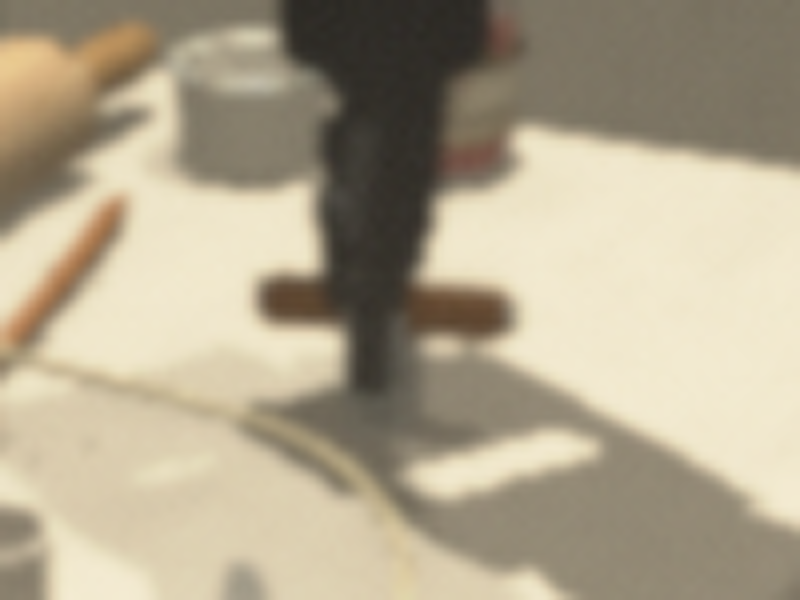

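View pics/gw.png

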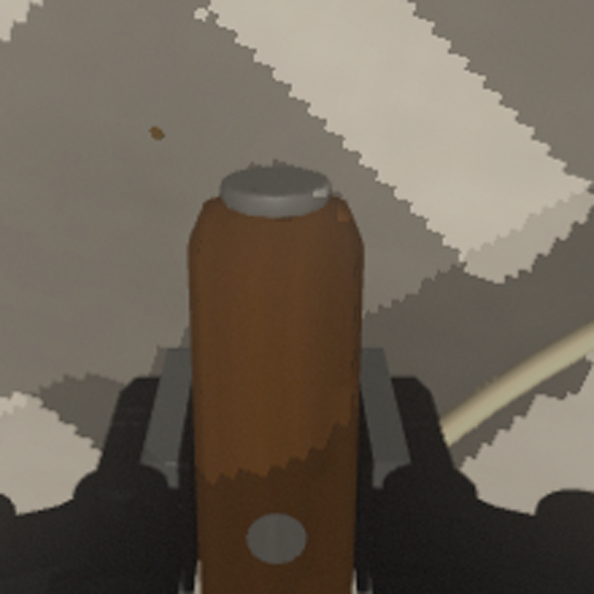

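Run:
```python
from h import *
from workcell import env,optics
c=load("pics/gwrist.npz"); P=onz(c,(220+276/2.7,160+539/2.7),.056)
p=np.array(env.get_position()); q=env.get_eef_rot(); M=Rr.from_quat([q[1],q[2],q[3],q[0]]).as_matrix()
print(P, M.T@(P-p), M.round(4), p)
s=load("pics/gscene.npz"); print(proj(s,[[*H,.056],[*H,0],[*(p[:2]),.015]]), )
```

```text
[ 0.4698351  -0.18368272  0.056     ] [ 0.0011473  -0.00140194 -0.04094913] [[-0.3067  0.9518  0.0022]
 [ 0.9518  0.3067 -0.0019]
 [-0.0025  0.0015 -1.    ]] [ 0.47161139 -0.18442172  0.01505599]
[[367.8069121  204.88363781]
 [367.57060949 222.74931529]
 [367.21433632 218.36783458]]
```

Run:
```python
from h import *
from workcell import env,optics
p=np.array(env.get_position())
print(env.move_l([H[0],H[1],.12],max_speed=.12)); print(env.get_time(),env.get_position(),env.get_force(),env.get_opening())
c=optics.camera("scene"); np.savez(f"pics/l.npz",**c); crop(c,320,140,420,215,8,"pics/ls.png")
c=optics.camera("wrist"); np.savez(f"pics/lw.npz",**c);crop(c,220,260,440,440,3.5,"pics/lw.png")
```

```text
False
8.275 [ 0.47097324 -0.18681117  0.11873372] [ 0.53832528 -0.65025857 -1.07885097] 0.022936468064084302
```

View pics/ls.png

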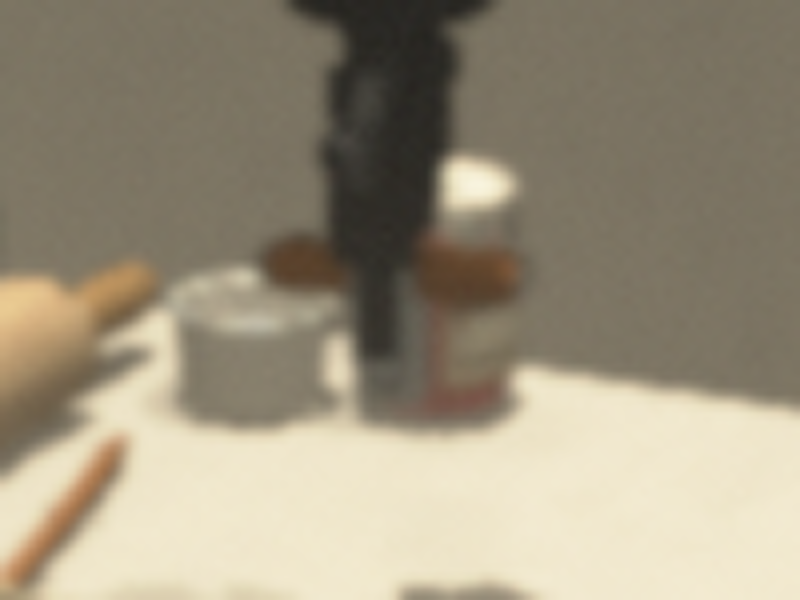

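View pics/lw.png

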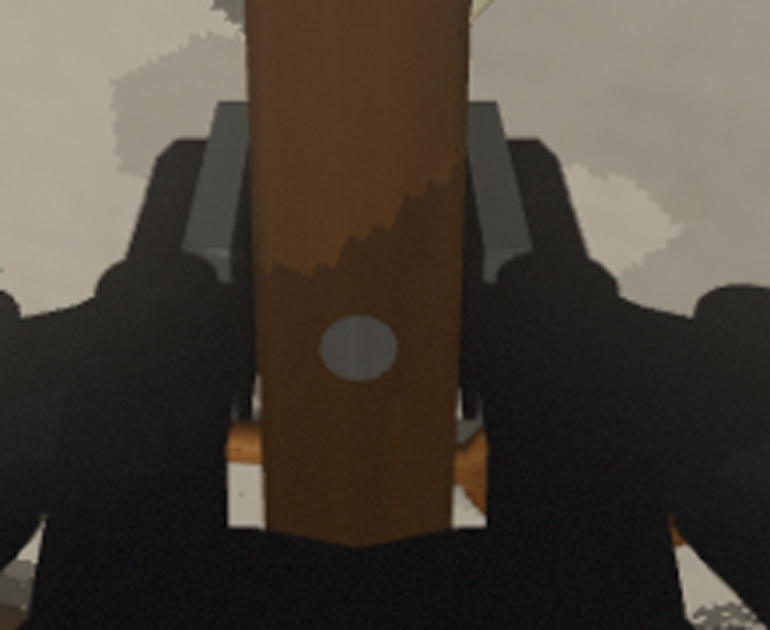

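Run:
```python
from h import *
from workcell import env
c=load("pics/l.npz"); p=np.array(env.get_position()); q=env.get_eef_rot(); M=Rr.from_quat([q[1],q[2],q[3],q[0]]).as_matrix()
def T(x,y,z): return p+M@np.array([x,y,z])
pts=dict(tip_in=T(.012,0,0),tip_out=T(.022,0,0),footp=T(.012,0,.014),footm=T(-.012,0,.014),fA=T(.012,.012,.014),fB=T(.012,-.012,.014),barA=T(0,.046,-.033),barB=T(0,-.046,-.033),bt=T(0,0,-.042))
for k,v in pts.items(): print(k,((proj(c,v)[0]-[320,140])*8).round())
im=c["image"][165:200,355:385].astype(int); print(im.mean(2).round().astype(int))
w=load("pics/lw.npz"); P=onz(w,(220+358/3.5,260+348/3.5),p[2]+.042); print(M.T@(P-p))
P=onz(w,(220+276/2.7,160+539/2.7),.056)
```

```text
tip_in [380. 366.]
tip_out [374. 376.]
footp [379. 404.]
footm [392. 381.]
fA [346. 402.]
fB [413. 406.]
barA [258. 258.]
barB [518. 274.]
bt [387. 241.]
[[112 114 114 ... 157 133 116]
 [113 114 114 ... 125 112 108]
 [113 113 113 ... 111 102 104]
 ...
 [224 224 224 ... 224 224 224]
 [224 224 224 ... 225 226 226]
 [225 226 225 ... 226 226 225]]
[ 0.00123446 -0.00239619 -0.04199359]
```

Run:
```python
from h import *
from workcell import env,optics
q=q4(toolR(np.radians(116)))
env.reach([.28,.42,.25],q); print(env.get_time(),env.get_position(),env.get_opening())
c=optics.camera("scene"); np.savez(f"pics/v.npz",**c)
p=np.array(env.get_position()); q=env.get_eef_rot(); M=Rr.from_quat([q[1],q[2],q[3],q[0]]).as_matrix()
def T(x,y,z): return p+M@np.array([x,y,z])
o=(proj(c,T(.012,0,0))[0]-[50,40]).astype(int)
crop(c,o[0],o[1],o[0]+100,o[1]+80,7,"pics/vs.png")
pts=dict(tip_in=T(.012,0,0),tip_out=T(.022,0,0),fA=T(.012,.012,.014),fB=T(.012,-.012,.014),fC=T(-.012,-.012,.014),barA=T(.01125,.046,-.024),barB=T(.01125,-.046,-.024),barAt=T(.011,.046,-.042))
for k,v in pts.items(): print(k,((proj(c,v)[0]-o)*7).round())
```

```text
10.6917 [0.28055967 0.41950792 0.24970571] 0.02311091249472902
tip_in [357. 280.]
tip_out [350. 298.]
fA [311. 330.]
fB [407. 333.]
fC [421. 291.]
barA [168. 185.]
barB [541. 195.]
barAt [164. 117.]
```

View pics/vs.png

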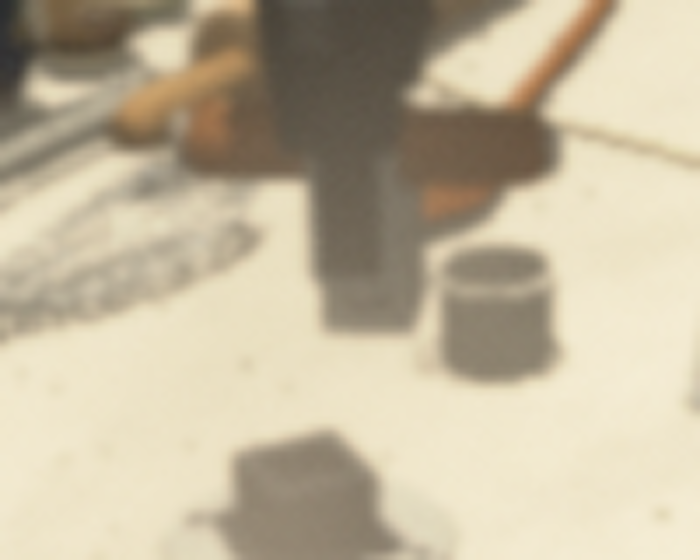

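Run:
```python
from h import *
from workcell import env,optics
q=q4(toolR(YC)); ty=np.array([np.sin(YC),-np.cos(YC)]); g=C+.0004*ty
env.reach([*g,.13],q); env.move_l([*g,.082],max_speed=.1); env.hold(.2)
p=np.array(env.get_position()); print(env.get_time(),g,p,env.get_force())
for n in("scene","wrist"):
    c=optics.camera(n); np.savez(f"pics/i{n}.npz",**c)
    if n=="scene": crop(c,250,220,340,300,7,"pics/is.png")
```

```text
12.6917 [0.45434062 0.22079029] [0.45501926 0.22108041 0.08298134] [ 0.60543998 -0.03521587 -1.01516726]
```

View pics/is.png

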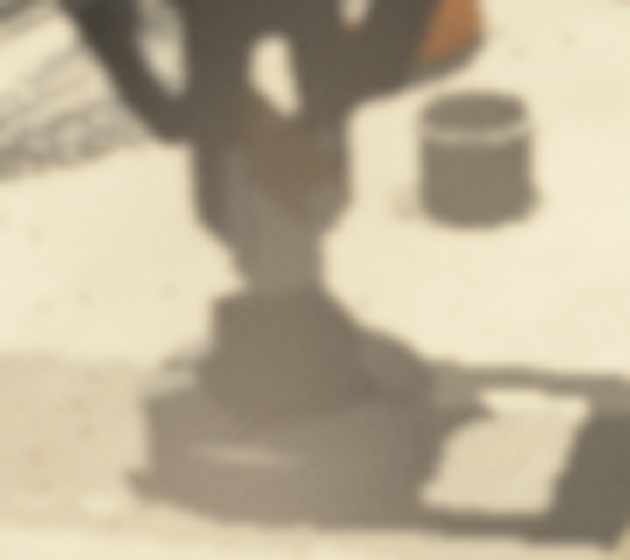

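Run:
```python
from h import *
from workcell import env,optics
ty=np.array([np.sin(YC),-np.cos(YC)]); g=C+.0004*ty
ps=[]
for i in range(6): ps.append(env.get_position()); env.hold(.05)
print(np.array(ps).round(5))
```

```text
[[0.45482 0.22094 0.08275]
 [0.4547  0.22089 0.08254]
 [0.45456 0.22084 0.08238]
 [0.4545  0.22081 0.08227]
 [0.45444 0.22078 0.08218]
 [0.45437 0.22076 0.08209]]
```

Run:
```python
from h import *
from workcell import env,optics
ty=np.array([np.sin(YC),-np.cos(YC)]); g=C+.0004*ty
f0=np.array(env.get_force()); print(f0,env.get_wrist_torque())
r=env.move_l([*g,.0545],max_speed=.02,force_limit=4)
print(r,env.get_time(),env.get_position(),np.array(env.get_force())-f0,env.get_wrist_torque(),env.get_opening())
c=optics.camera("scene"); np.savez(f"pics/j.npz",**c); crop(c,250,220,340,300,7,"pics/js.png")
```

```text
[ 0.28820511  0.25860895 -1.82851998] [ 0.01273538 -0.02016788  0.00195647]
True 13.9167 [0.45482695 0.22034205 0.0661049 ] [ 2.93778949 -2.14646335  1.38325768] [-0.10083878 -0.4581582  -0.00480795] 0.02308384119703089
```

View pics/js.png

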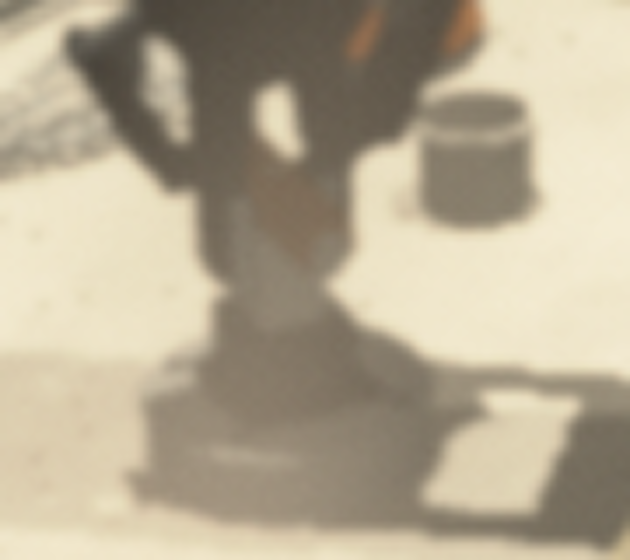

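Run:
```python
from h import *
from workcell import env,optics
ty=np.array([np.sin(YC),-np.cos(YC)]); tx=np.array([np.cos(YC),np.sin(YC)]); g=C+.0015*ty
env.move_l([*g,.0665],max_speed=.01); env.hold(.4)
f=np.array(env.get_force()); print(f,f[:2]@tx,f[:2]@ty,env.get_position())
r=env.move_l([*g,.0545],max_speed=.015,force_limit=4)
f=np.array(env.get_force()); p=np.array(env.get_position());print(r,env.get_time(),p,(p[:2]-C)@ty,f,f[:2]@tx,f[:2]@ty,env.get_opening())
```

```text
[ 0.24235025 -0.2599314  -2.57497789] -0.094282860802372 0.34264955565089783 [0.45501008 0.22016816 0.06630236]
True 15.35 [0.45490336 0.21988833 0.05573647] 0.0013520802058029776 [-0.20339755 -0.72042577  4.09406271] -0.7201121389692873 0.20450515389800655 0.022879681348734845
```

Run:
```python
from h import *
from workcell import env,optics
ty=np.array([np.sin(YC),-np.cos(YC)]); g=C+.0015*ty
env.ungrasp(); print(env.get_time(),env.get_force(),env.get_position())
env.move_l([*g,.115],max_speed=.1)
c=optics.camera("scene"); np.savez(f"pics/k.npz",**c); crop(c,250,220,340,300,7,"pics/ks.png")
c=optics.camera("wrist"); np.savez(f"pics/kw.npz",**c); cv2.imwrite("pics/kw.png",c["image"][:,:,::-1]); print(env.get_time(),env.get_position())
```

```text
15.975 [ 0.3948421  -0.1008868   0.73081975] [0.45354862 0.21926523 0.05443906]
16.8333 [0.45456753 0.21995174 0.11395033]
```

View pics/ks.png

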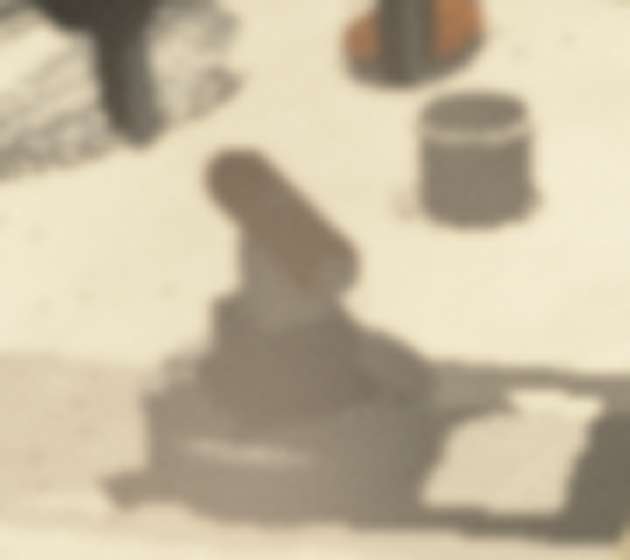

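View pics/kw.png

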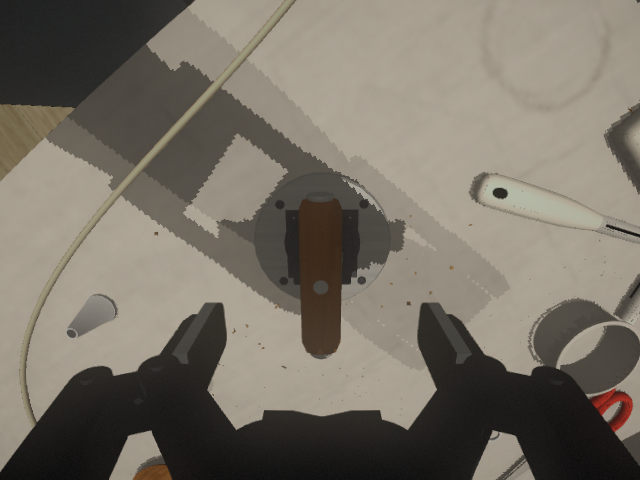

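Run:
```python
from h import *
from workcell import env,optics
w=load("pics/kw.npz"); print("pin",onz(w,(320.5,287.3),.097))
ty=np.array([np.sin(YC),-np.cos(YC)]); tx=np.array([np.cos(YC),np.sin(YC)]); g=C+.0015*ty
env.move_l([*g,.0745],max_speed=.08,force_limit=5); env.hold(.2)
f0=np.array(env.get_force()); print(env.get_position(),f0)
env.gripper_close(60); env.hold(.1)
print(env.get_time(),env.get_opening(),env.get_position(),np.array(env.get_force())-f0)
z=.0745
for i in range(7):
    z-=.001
    env.move_l([*g,z],max_speed=.02,force_limit=15)
    f=np.array(env.get_force())-f0; p=env.get_position()
    print(round(env.get_time(),2),round(z*1000,1),round(p[2]*1000,2),f.round(1),round(f[:2]@tx,1),round(f[:2]@ty,1))
    if f[2]>25: break
```

```text
pin [0.45332706 0.22088463 0.097     ]
[0.45580556 0.22038575 0.07521227] [-0.26958441 -0.3180423   0.33012064]
18.3833 0.021440976550970967 [0.45493047 0.21969281 0.07449824] [-2.91111096 -4.4578925   3.31784914]
18.63 73.5 73.65 [-3.2 -5.1  4.8] -6.0 -0.0
18.88 72.5 72.78 [-3.  -4.6  5.3] -5.5 -0.1
19.13 71.5 71.93 [-3.9 -4.5  6.8] -5.9 -1.0
19.38 70.5 70.9 [-3.  -5.2  6. ] -6.0 0.2
19.63 69.5 69.89 [-2.5 -5.3  5.9] -5.8 0.6
19.88 68.5 68.98 [-3.7 -5.2  6.2] -6.4 -0.4
20.13 67.5 67.83 [-3.1 -5.4  4.7] -6.2 0.2
```

```bash
cat > push.py <<'E'
from h import *
from workcell import env,optics
import sys
z0,n,off,fmax=float(sys.argv[1]),int(sys.argv[2]),float(sys.argv[3]),float(sys.argv[4])
ty=np.array([np.sin(YC),-np.cos(YC)]); tx=np.array([np.cos(YC),np.sin(YC)]); g=C+.0015*ty+off*tx
f0=np.array([-.27,-.32,.33]); z=z0
for i in range(n):
    z-=.001
    env.move_l([*g,z],max_speed=.02,force_limit=15)
    f=np.array(env.get_force())-f0; p=env.get_position()
    print(round(env.get_time(),2),round(z*1000,1),round(p[2]*1000,2),f.round(1),round(f[:2]@tx,1),round(f[:2]@ty,1))
    if f[2]>fmax: break
E
python3 push.py .0675 7 -.001 25
```

```text
20.38 66.5 67.33 [-2.9 -2.6  6.1] -3.8 -1.1
20.63 65.5 66.47 [-2.8 -3.6  7.8] -4.6 -0.5
20.88 64.5 65.44 [-3.  -3.4  6.3] -4.4 -0.8
21.13 63.5 64.56 [-2.9 -3.8  7.9] -4.7 -0.4
21.38 62.5 63.36 [-2.2 -3.3  5.6] -4.0 -0.1
21.63 61.5 62.48 [-3.2 -2.9  6.4] -4.2 -1.2
21.88 60.5 61.52 [ 1.9  1.  -1.6] 1.8 1.1
```

```bash
python3 push.py .0605 6 -.001 9
python3 - <<'E'
from h import *
from workcell import env,optics
c=optics.camera("scene"); np.savez(f"pics/m.npz",**c); crop(c,250,220,340,300,7,"pics/ms.png")
c=optics.camera("wrist"); np.savez(f"pics/mw.npz",**c); crop(c,220,150,440,380,2.6,"pics/mw.png"); print(env.get_opening())
E
```

```text
22.13 59.5 60.37 [-0.7 -2.4  5.6] -2.5 0.6
22.38 58.5 59.52 [-2.6 -2.9  5.7] -3.9 -0.7
22.63 57.5 58.66 [-2.8 -3.   7.4] -4.0 -0.8
22.88 56.5 57.8 [-2.9 -2.7  8.2] -3.8 -1.0
23.13 55.5 56.94 [-2.6 -2.6  8.6] -3.6 -0.9
23.38 54.5 56.06 [-3.4 -2.7  9.2] -4.1 -1.5
0.021680756131950432
```

View pics/ms.png

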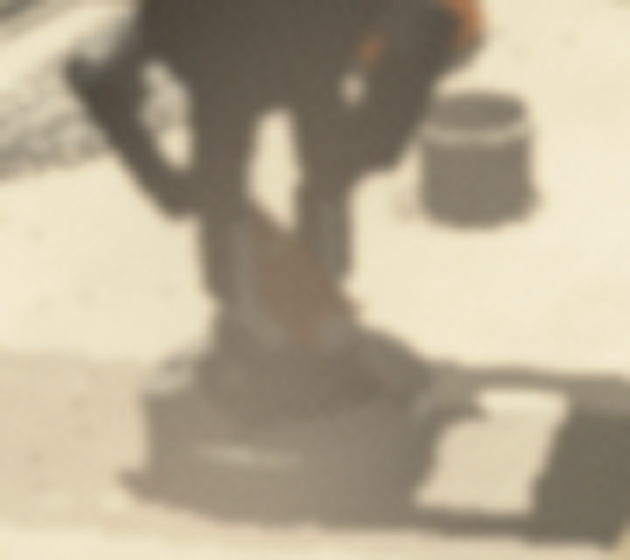

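View pics/mw.png

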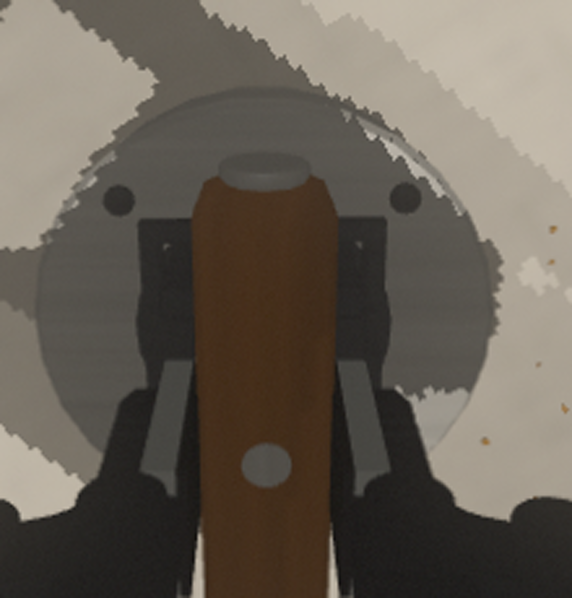

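Run:
```python
from h import *
from workcell import env,optics
tx=np.array([np.cos(YC),np.sin(YC)]);ty=np.array([np.sin(YC),-np.cos(YC)]); g=C+.0015*ty-.0015*tx
f0=np.array([-.27,-.32,.33])
for z in (.059,.062,.064,.067,.072,.080):
    env.move_l([*g,z],max_speed=.03); f=np.array(env.get_force())-f0; print(round(env.get_time(),2),z,np.round(env.get_position(),4),f.round(1),round(f[:2]@tx,1),round(f[:2]@ty,1))
env.hold(.3); f=np.array(env.get_force())-f0; print(f.round(1),env.get_opening())
c=optics.camera("scene"); np.savez(f"pics/n.npz",**c); crop(c,250,220,340,300,7,"pics/ns.png")
```

```text
23.78 0.059 [0.4555 0.2194 0.0602] [-0.7 -1.9  5.5] -2.0 0.4
24.03 0.062 [0.4547 0.2194 0.0619] [ 1.7  1.1 -1.2] 1.8 0.8
24.28 0.064 [0.4544 0.2192 0.0636] [ 2.8  2.1 -4.1] 3.3 1.3
24.53 0.067 [0.453  0.2183 0.0657] [ 0.3 -0.7 -8. ] -0.4 0.7
24.85 0.072 [0.4544 0.2189 0.072 ] [-0.4 -0.4 -8.8] -0.5 -0.1
25.27 0.08 [0.4548 0.219  0.0805] [  0.5   0.6 -10.4] 0.7 0.1
[ -0.6  -0.5 -10. ] 0.02185241407582628
```

View pics/ns.png

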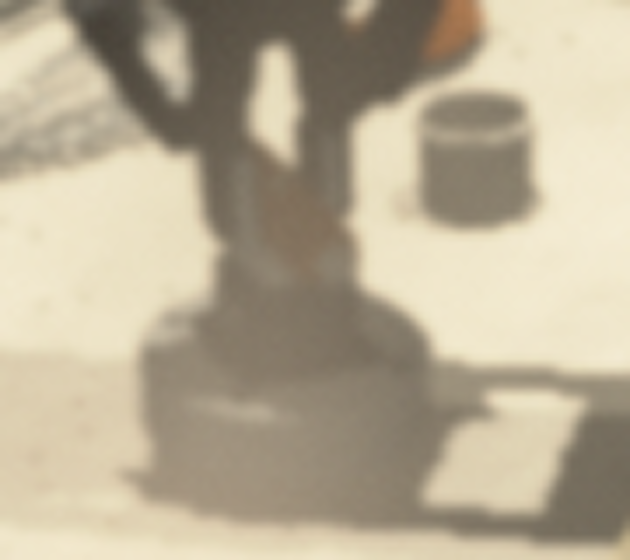

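Run:
```python
from h import *
from workcell import env,optics
tx=np.array([np.cos(YC),np.sin(YC)]);ty=np.array([np.sin(YC),-np.cos(YC)]); g=C+.0015*ty-.001*tx
env.move_l([*g,.175],max_speed=.07); env.hold(1.0)
print(env.get_time(),env.get_position(),env.get_force(),env.get_opening())
c=optics.camera("scene"); np.savez(f"pics/o.npz",**c); crop(c,240,160,360,290,4.6,"pics/os.png")
```

```text
28.125 [0.45476774 0.21935707 0.17502796] [-0.49918475  0.25735722 -9.52151377] 0.021396696407991488
```

View pics/os.png

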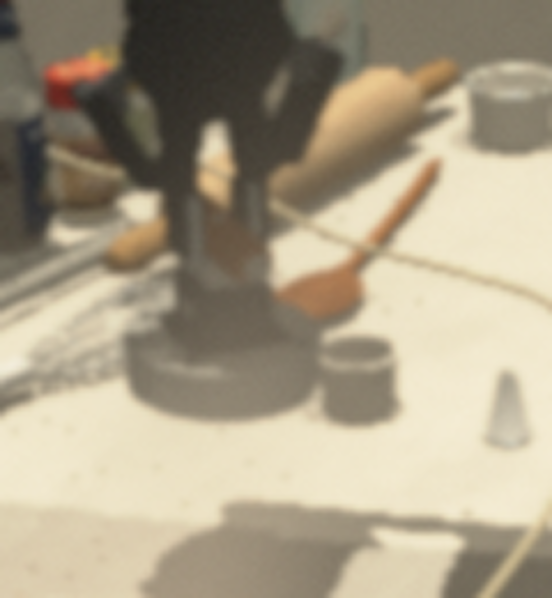

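Run:
```python
from h import *
from workcell import env,optics
tx=np.array([np.cos(YC),np.sin(YC)]);ty=np.array([np.sin(YC),-np.cos(YC)]); g=C+.0015*ty-.001*tx
env.move_l([*g,.075],max_speed=.07); env.hold(.4); print(env.get_position(),env.get_force())
for z in (.071,.068,.066,.0645,.0635,.0625,.0615):
    env.move_l([*g,z],max_speed=.015); f=np.array(env.get_force()); print(round(env.get_time(),2),z,np.round(env.get_position(),4),f.round(1))
    if f[2]>-1.5: break
env.hold(.2); print(env.get_force()); 
c=optics.camera("scene"); np.savez(f"pics/r.npz",**c); crop(c,250,220,340,300,7,"pics/rs.png")
```

```text
[0.45476957 0.21936666 0.07505638] [ 0.5865368  -0.76294553 -9.38882852]
30.57 0.071 [0.4546 0.2193 0.0707] [ -0.9  -0.2 -10.1]
30.92 0.068 [0.4546 0.2193 0.0678] [-0.1 -0.8 -9. ]
31.2 0.066 [0.4554 0.2197 0.0666] [ 1.5  1.3 -6.3]
31.45 0.0645 [0.4554 0.2197 0.0651] [ 1.3  2.2 -4.8]
31.7 0.0635 [0.4551 0.2195 0.0638] [ 0.8  2.9 -4.2]
31.95 0.0625 [0.4552 0.2195 0.0631] [ 0.9  2.5 -0.9]
[ 0.38685618  1.43833312 -1.38981298]
```

View pics/rs.png

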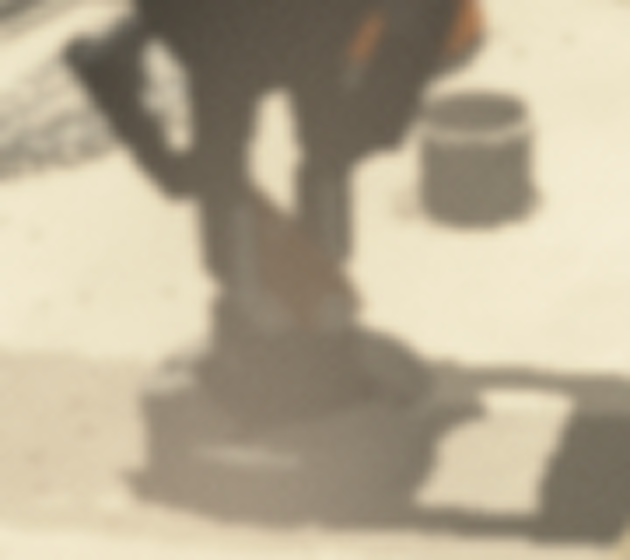

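Run:
```python
from h import *
from workcell import env,optics
tx=np.array([np.cos(YC),np.sin(YC)]);ty=np.array([np.sin(YC),-np.cos(YC)]); g=C+.0015*ty-.001*tx
env.move_l([*g,.0618],max_speed=.01); print(env.get_force())
env.ungrasp(); print(env.get_time(),env.get_force())
env.move_l([*g,.17],max_speed=.12)
c=optics.camera("scene"); np.savez(f"pics/s.npz",**c); crop(c,250,220,340,300,7,"pics/ss.png")
# oblique wrist view from +y side as before
p,q,M=viewpose([.454,.22,.045],0.0,np.radians(42),.27)
env.reach([p[0],p[1],p[2]+.0],q) if False else None
T=[.454,.22,.045]
for e,d in ((42,.28),(48,.28)):
    p,q,M=viewpose(T,np.radians(-20),np.radians(e),d)
    if env.ik(p,q) is not None:
        env.reach(p,q); break
c=optics.camera("wrist"); np.savez("pics/sw.npz",**c)
c["image"]=np.clip(c["image"].astype(float)*1.8,0,255).astype(np.uint8); crop(c,255,150,395,290,4.2,"pics/sw.png")
t=optics.camera("top"); cv2.imwrite("pics/topend.png",t["image"][:,:,::-1]); print(env.get_time())
```

```text
[ 1.26007684  2.27877217 -0.10848437]
33.0917 [-0.15450139 -0.71230277  0.6825928 ]
35.7667
```

View pics/ss.png

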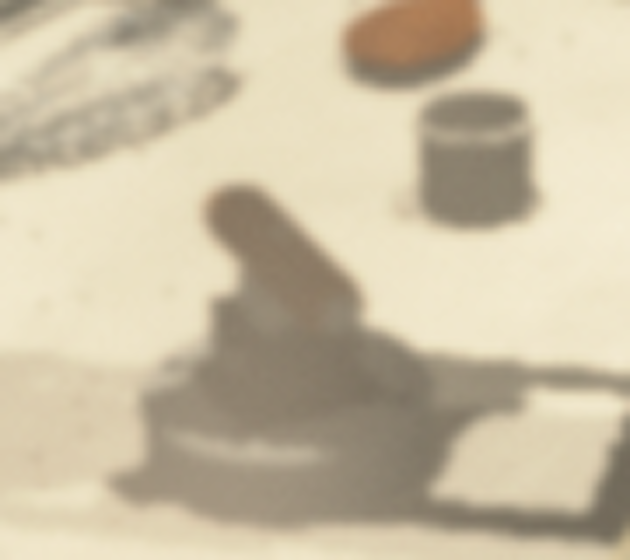

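View pics/sw.png

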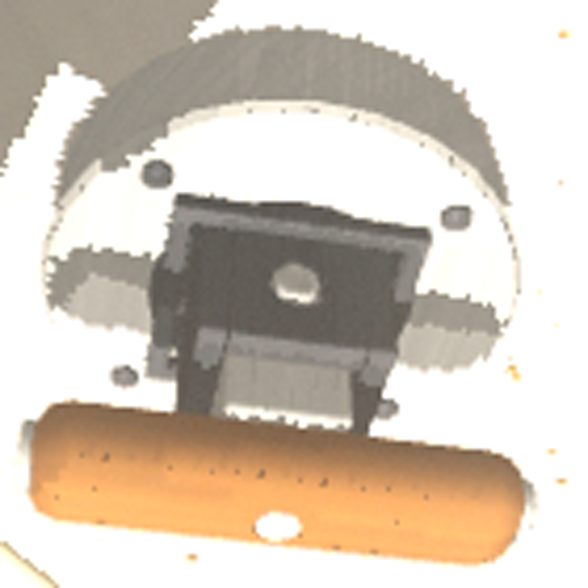

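View pics/topend.png

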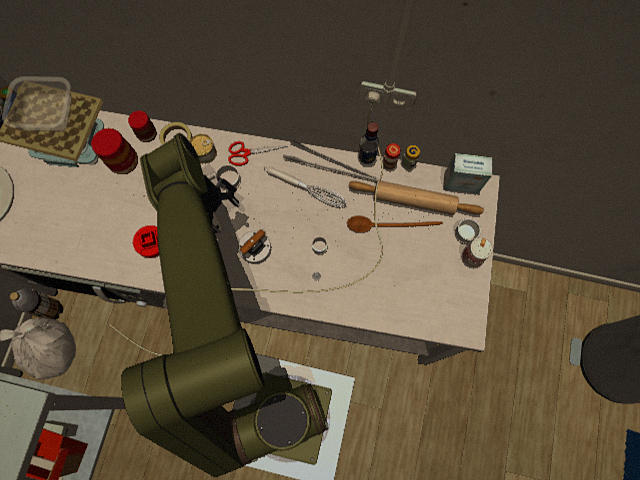

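Run:
```python
from workcell import env
env.hand_in(); print(env.get_time())
```

```text
the job is handed in; nothing more can be done
the job is handed in; nothing more can be done
```

The handle is locked in the cutter, the cutter is back on the worktop with the gripper clear, and the job is handed in at about 36 s.

- **Seating the handle:** I pinched the button flush and led the spigot into the plain metal cutter's socket, leaving the red look-alike alone. The first try met one wall sideways at about 3.6 N. I shifted about 1 mm, and the fingers then met the rim at the expected height. I let go, gripped the bar and pushed with 5 to 9 N. The force dropped suddenly at the height expected for home, and pushing further only sank the plunger against its spring.
- **Lift test:** I raised the cutter about 110 mm and held it for 1 s. The tool carried about 9.5 N, which matches the combined weight. I then set it down and let go.
- **Last pictures:**
  - The button fills the cross hole, at (297, 283) in the wrist crop.
  - The bar is just above the rim and the cutter stands upright.
  - In the top view the ring is still at (319, 245), the nozzle at (316, 276), and the jar and red cutter are where they were.

**Disagreements:**
- While I pinched the spigot, the finger opening read 23 mm against its stated 24 mm.
- The finger ends sat about 15 mm above the foot instead of the 14 mm I aimed for, at the edge of the allowed range.

Neither caused trouble.

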